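Load and clamp a lug bracket in the drilling fixture

ROBOT

A 6-joint arm with a two-finger parallel gripper is mounted at the origin on the work surface. World frame = base frame: x ahead of the robot, y to its left, z up, the work surface at z = 0. Lengths are in m, angles in rad, forces in N, time in s.
With the tool pointing down it reaches from about 0.25 to 0.725 m from the base axis. Payload 9.7 kg.
Tool frame: the origin (TCP) lies on the centre line of the jaws, within the pads' length; the fingertips stand 14 mm ahead of it and the grasp point (between the pads) lies 5 mm behind it (tip_reach is the distance from the TCP to the fingertips, in m); x points along the fingers, y is the direction in which the jaws open and shut, and the axes are right-handed (so a half turn about x gives the same grasp; the last joint's range is limited). The gripper opens to 85 mm and grips with 20 to 120 N. Pads are 22 mm wide; open, the fingers measure 114 mm over their backs; the gripper's body (76 mm by 85 mm) begins 54 mm behind the grasp point. The pads swing forward as they close: fully open they stand 13 mm farther back than shut.
Start: joints at [-1.336, 0.087, 0.176, 1.66, 0, 1.571], TCP at [0.128, -0.535, 0.245] pointing down, gripper open.
Joint ranges: [-3.13, 3.13], [-0.85, 1.81], [-1.15, 1.24], [-2.2, 2.28], [-1.44, 1.52], [-3.14, 3.14]. Speed limits (rad/s): [2.22, 2.22, 2.57, 3.14, 3.14, 3.14].

INTERFACE

Orientations are given as a 3x3 rotation matrix whose columns are the frame's x, y, z axes.
In Python, from station import * gives the robot as it stands.
- The arm moves only by the tool move_arm, never from a script. Its argument "rows" is text: rows parted by semicolons, each of 5 numbers parted by spaces: the finger opening in m, from 0 to 0.0854, then the shift along the world's x, y, z in m, then the turn about the world's z in degrees. A call has 1 to 12 rows; each row is the pose to reach, as a shift and turn from the pose commanded when the call began; what a row does not reach only later rows make up. A row lasts 1/12 s, in which the tool goes at most 41.7 mm and 7.16 degrees, less where a joint would pass 70% of its speed; a pose out of reach is approached as far as the arm can. A call with a gripper value outside its range is refused whole. The fingers move at their own pace and stop on an object; "grip_force" is the grip in N (left out, the last holds). Time passes only in rows, so rows that repeat a pose let the fingers close. It gives the time, the measured TCP pose, the force and the opening at its end, in the units of the state.
- sense(): the state, without advancing time (a new reading comes with each control period).
- grab_frame(name): name is "scene" or "top"; returns a dict with "frame" (480x640x3 uint8, red, green, blue), "fovy" (degrees; the focal length in pixels is half the picture's height over the tangent of half this angle, whatever the lens; pixels are square), "cx", "cy" (the principal point, pixels), "camera_from_world" (4x4, takes a point from world to camera coordinates). Camera axes: x right, y down, z forward; pixel columns grow to the right and rows downward; lengths in m; the calibration is good to about 2 mm. A picture is of the moment at which its call begins. There is no depth.
- finish_job(): hands the job in, once; it reports no verdict.
The state is a dict: "time_s": time; "joint_pos": joint angles; "qvel": joint speeds; "tau": joint torques, N m; "tool_pos": TCP position; "ee_rot": TCP orientation; "force": force on the tool from outside, world axes, zero at the start; "torque": the same for the moment, N m; "opening": opening from 0.0 (shut) to 1.0 (fully open).
Only numpy, scipy, OpenCV 4.12 (cv2) and the standard library are available. Lean on these libraries where they do the work, as an engineer would, in place of code of your own. Each camera call takes 0.05 s, during which the arm holds its last target.

TASK

Take the steel bracket with the lug out of the wooden rack (leave the plain bar there), lay it on the bench on its flat back with the lug up, then take it again and set it flat in the drilling fixture, between the rails and end stops. The fixture's toggle clamp may be shut, ajar or open: it must be open when the bracket is set in, and afterwards swung fully home so that its rubber foot holds the bracket down. Do not disturb the plain bar, the spray can, the cup or the wrench.

Things in the scene. Friction and masses are not known exactly. Their poses are not given: they have to be found in the camera images.
- bracket: Steel bracket, 0.5 kg: plate 10 x 40 x 120 mm with a lug on one broad face. Starts on end in a rack slot, top 130 mm above the bench, leaning up to 5 degrees. Origin: centre of its lower end; z along the length (up at the start), x out of the lug's face (roughly away from the robot), y across. Plate: x +-5, y +-20, z 0 to 120. Lug: y +-7, z 42 to 78, x 5 to 45 mm, rounded. Both ends are alike.
- bracket_base (a point): Centre of the bracket's flat back (the broad face without lug), 60 mm from each end. Axes as the bracket: lying lug up, x points up and z along its length.
- bracket_lug (a point): Middle of the lug, 32 mm off the flat back; the lug is a flat tongue 14 mm thick along y, 36 mm long along z, and its free end is 18 mm farther out than this point. A good place to grip the lying bracket.
- rack: Fixed wooden block 70 (x) x 150 (y) x 40 mm high with two slots in its top, 12.5 x 42.5 mm and 30 mm deep, at y -36 and +36 mm; origin under its centre. The bracket stands in either slot, the plain bar in the other.
- plain_bar: Plain steel bar 10 x 40 x 110 mm standing in the other slot; no lug. Leave it alone. Origin at its lower end.
- nest (a point): Centre of the bracket's place on the fixture's fixed base plate (100 mm wide, y -75 to 170 mm, top 12 mm above the bench). y: along the place, to the clamp; x: across. The bracket belongs on its flat back, length along y, either way round. Rails at x +-22.5 mm (y +-30) and end stops at y +-62.5 mm, 8 mm high, leave it 2.5 mm on each side.
- clamp_pivot (a point): Hinge axis of the toggle clamp, parallel to the nest's x: 143 mm from the nest centre along the nest's y, 55 mm above the bench.
- clamp_knob (a point): Black round knob at the handle's end: cylinder 28 mm in diameter, 24 mm wide, flat ends along the nest's x, 120 mm from the hinge axis. Clamp home: 30 mm from above the hinge towards the nest (handle leaning 0.25 rad), 171 mm above the bench. Fully open: handle nearly level, pointing away from the nest, knob 51 mm above the bench.
- clamp (a joint): Clamp angle, rad: 0 home (stop), 1.85 open (stop); starts anywhere between. Handle and hold-down arm (100 mm, 14 mm wide, level at 0) are one bell-crank: the knob swung away from the nest lifts the arm; above 1.5 it is clear of the nest. Stiff, stays where left: 5 N at the knob moves it, 10 N the last 0.04 rad, where the bracket pushes the sprung foot back 4 mm.
- can: Spray can, 58 mm in diameter, 150 mm tall, standing near the fixture; leave it alone. Origin under its centre.
- cup: Small open steel cup, 70 mm wide, 60 mm tall; leave it alone. Origin under its centre.
- wrench: Steel wrench 170 mm long lying on the bench; leave it alone. Origin under its middle.
- foot: The clamp's sprung rubber foot (1200 N/m), 16 mm in diameter, under the arm 100 mm from the hinge; clamp home, it presses the bracket 43 mm from the nest centre with 5 N. Origin: centre of its pressing face.
Not all that is in view belongs to the job. Leave any turquoise look-alike of the bracket alone.

How it is judged:
On the way, in this order (a step that is already met when the one before it is completed fails the run):
1. the bracket lies on the bench on its flat back, lug up, let go (height (world z) of bracket_base below 0.005 m and angle between bracket_base's own x axis and vertical below 0.08 rad and contact force between the fingers and bracket below 0.3 N), for 0.2 s.
2. the bracket lies flat in its place on the fixture while the clamp is open (distance between bracket_base and nest below 0.006 m and angle between the z axis of bracket_base and the y axis of nest, either way round below 0.12 rad and angle between bracket_base's own x axis and vertical below 0.05 rad and z of bracket_base in the frame of nest below 0.003 m and value of joint clamp above 0.5 rad), for 0.2 s.
At the end, for the whole second after the job is handed in: Bracket at rest flat in the fixture, lug up: back centre within 6 mm of the nest centre and 3 mm of its height, length within 0.12 rad of the nest's, tilt under 0.05 rad; clamp under 0.035 rad, its foot pressing the bracket with over 1.5 N (distance between bracket_base and nest below 0.006 m and angle between the z axis of bracket_base and the y axis of nest, either way round below 0.12 rad and angle between bracket_base's own x axis and vertical below 0.05 rad and z of bracket_base in the frame of nest below 0.003 m and value of joint clamp below 0.035 rad and contact force between foot and bracket above 1.5 N and linear speed of bracket below 0.02 m/s); the robot touches nothing.
It fails at once if the plain bar is moved more than 20 mm (distance of plain_bar from where it was at the start of the episode above 0.02 m).
It fails at once if the can is moved more than 20 mm (distance of can from where it was at the start of the episode above 0.02 m).
It fails at once if the cup is moved more than 20 mm (distance of cup from where it was at the start of the episode above 0.02 m).
It fails at once if the wrench is moved more than 20 mm (distance of wrench from where it was at the start of the episode above 0.02 m).
It also fails if it takes over 72 s, if anything falls off the work surface, if the arm or the gripper's body presses on something with over 40 N, if the wrist force passes 120 N, or if a joint passes its speed limit or range.

## Working session

There is one attempt and no reset: what is moved stays moved. The work goes in short steps, Python scripts to look and compute and a tool call to move; the robot and the scene stay as the last step left them, time stands still between calls to the robot, and variables do not carry over. Pictures are saved under pics/ and viewed, and the job is handed in when it is done.

Besides the shell and the picture viewer there is one more tool, called as name(argument=value, ...) on one line, values as JSON. move_arm: Moves the arm, as the interface text tells. Its arguments: {"type":"object","properties":{"rows":{"type":"string"},"grip_force":{"type":"number"}},"required":["rows"]}

```bash
ls; mkdir -p pics; python3 - <<'E'
from station import *
import cv2,numpy as np
for n in("scene","top"):
    d=grab_frame(n); cv2.imwrite(f"pics/{n}0.png",d["frame"][:,:,::-1]); 
    print(n,d["fovy"],d["cx"],d["cy"],[ [round(float(x),4) for x in r] for r in d["camera_from_world"]], d.keys())
s=sense(); print(s)
E
```

```text
pics
scene 46.33586982509744 315.31944368588813 245.44397063217073 [[-0.0862, 0.9963, -0.001, 0.1165], [0.65, 0.0555, -0.7579, -0.234], [-0.755, -0.066, -0.6524, 1.6763], [0.0, 0.0, 0.0, 1.0]] dict_keys(['frame', 'fovy', 'cx', 'cy', 'camera_from_world'])
top 49.77102233364372 327.2907634581826 242.0724659903975 [[0.0171, -0.9998, -0.0135, -0.0731], [-0.9946, -0.0157, -0.1023, 0.5289], [0.1021, 0.0152, -0.9947, 0.9758], [0.0, 0.0, 0.0, 1.0]] dict_keys(['frame', 'fovy', 'cx', 'cy', 'camera_from_world'])
{'time_s': 0.1, 'joint_pos': array([-1.33599647e+00,  8.74089817e-02,  1.75206497e-01,  1.65981383e+00,
       -7.78724998e-06,  1.57081306e+00]), 'qvel': array([ 1.39362216e-05, -3.23004157e-05,  9.85783605e-04,  1.10361217e-03,
       -1.71083655e-03,  1.54419425e-03]), 'tau': array([ 2.63504362e-04, -5.21563160e+01,  4.65652049e+01,  1.60710840e-02,
        1.46371082e-05,  1.14619627e-05]), 'tool_pos': array([ 0.1279088 , -0.53471781,  0.24464829]), 'ee_rot': array([[-2.91402031e-04,  2.32631889e-01, -9.72564815e-01],
       [ 1.18470212e-03, -9.72564093e-01, -2.32632071e-01],
       [-9.99999256e-01, -1.21998906e-03,  7.80765993e-06]]), 'force': array([-0.4418076 , -0.20169778, -0.63940397]), 'torque': array([0.00852545, 0.04767953, 0.0039612 ]), 'opening': 0.9987746058233425}
```

View pics/scene0.png

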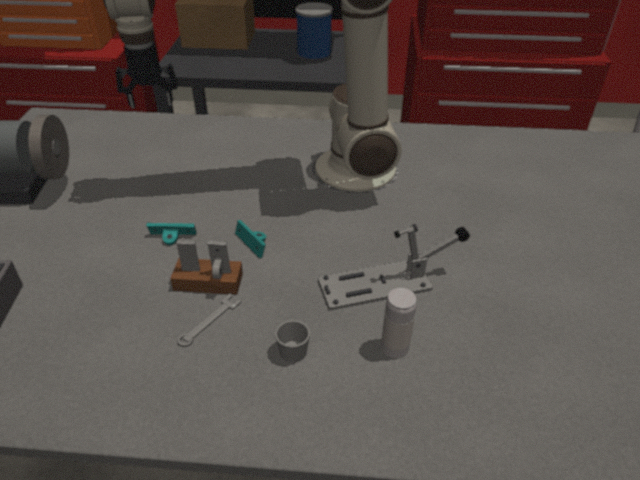

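View pics/top0.png

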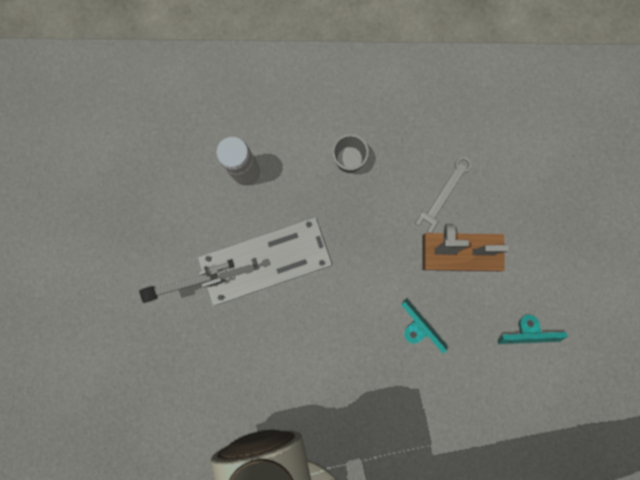

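The scene shows the bracket at about (218,258) in the rack slot with y+, its lug facing away from the robot. The plain bar is at (189,256), the fixture around (375,282), and the clamp stands partly open with its knob at (462,234). In the top view the bracket is at (457,240), the bar at (496,248) and the fixture at (265,262).

```bash
cat > h.py <<'E'
from station import *
import cv2,numpy as np
def cam(n):
    d=grab_frame(n); f=240/np.tan(np.radians(d["fovy"])/2)
    return d,f
def crop(img,x0,y0,x1,y1,k,fn):
    c=cv2.resize(img[y0:y1,x0:x1,::-1],None,fx=k,fy=k,interpolation=cv2.INTER_CUBIC)
    step=10
    for x in range((x0+9)//10*10,x1,10):
        cv2.line(c,(int((x-x0+.5)*k),0),(int((x-x0+.5)*k),6 if x%50 else 14),(0,255,255),1)
        if x%20==0: cv2.putText(c,str(x),(int((x-x0+.5)*k)-12,26),0,.4,(0,255,255),1)
    for y in range((y0+9)//10*10,y1,10):
        cv2.line(c,(0,int((y-y0+.5)*k)),(6,int((y-y0+.5)*k)),(0,255,255),1)
        if y%20==0: cv2.putText(c,str(y),(8,int((y-y0+.5)*k)+4),0,.4,(0,255,255),1)
    cv2.imwrite("pics/"+fn,c)
CAL={}
def load(n):
    if n not in CAL:
        import json,os
        fn=f"cal_{n}.json"
        if not os.path.exists(fn):
            d,f=cam(n); json.dump(dict(f=f,cx=d["cx"],cy=d["cy"],T=np.array(d["camera_from_world"]).tolist()),open(fn,"w"))
        c=json.load(open(fn)); c["T"]=np.array(c["T"]); CAL[n]=c
    return CAL[n]
def proj(n,p):
    c=load(n); q=c["T"][:3,:3]@np.asarray(p)+c["T"][:3,3]
    return np.array([c["f"]*q[0]/q[2]+c["cx"],c["f"]*q[1]/q[2]+c["cy"]])
def ray(n,u,v):
    c=load(n); R=c["T"][:3,:3]; t=c["T"][:3,3]
    return -R.T@t, R.T@np.array([(u-c["cx"])/c["f"],(v-c["cy"])/c["f"],1])
def atz(n,u,v,z):
    o,d=ray(n,u,v); return o+d*(z-o[2])/d[2]
def tri(uvs,uvt):
    from scipy.optimize import least_squares
    r=least_squares(lambda p:np.r_[proj("scene",p)-uvs,proj("top",p)-uvt],[.45,0,.05]); return r.x,r.fun
E
python3 - <<'E'
from h import *
s=cv2.imread("pics/scene0.png")[:,:,::-1];t=cv2.imread("pics/top0.png")[:,:,::-1]
crop(s,165,225,265,300,8,"s_rack.png");crop(s,310,215,480,315,4.7,"s_fix.png")
crop(t,410,215,515,285,7.5,"t_rack.png");crop(t,130,205,340,315,3.8,"t_fix.png")
load("scene");load("top")
E
```

```text
(no output)
```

View pics/s_rack.png

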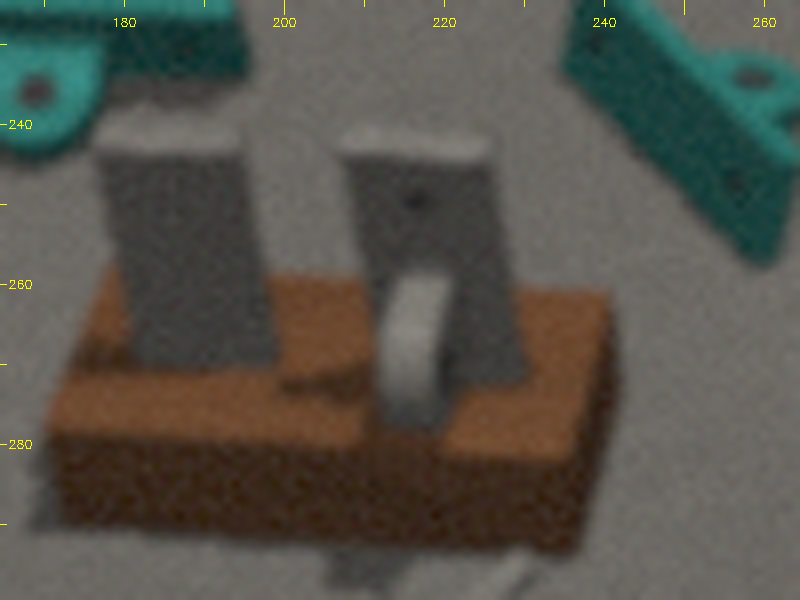

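View pics/t_rack.png

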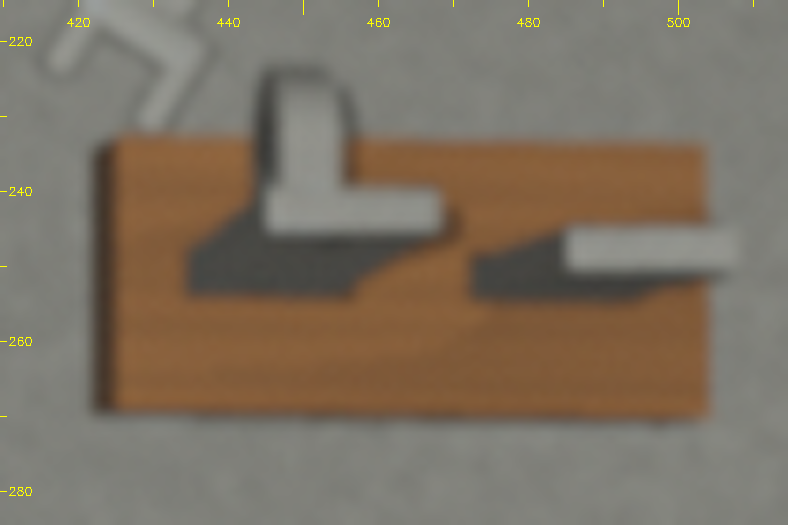

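View pics/s_fix.png

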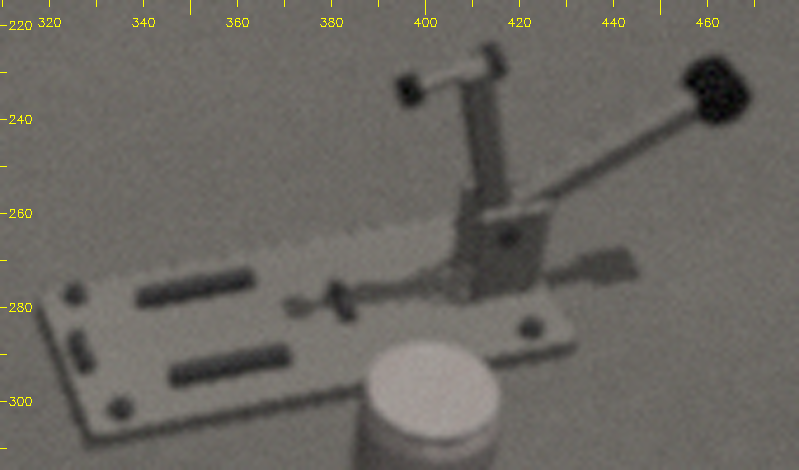

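View pics/t_fix.png

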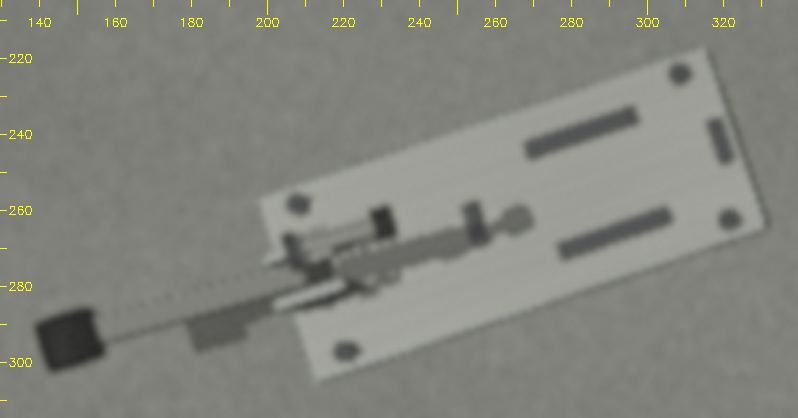

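```bash
cat > m.py <<'E'
from h import *
def T(cx,cy): return (cx/7.5+409.5,cy/7.5+214.5)
def F(cx,cy): return (cx/3.8+129.5,cy/3.8+204.5)
def S(cx,cy): return (cx/8+164.5,cy/8+224.5)
def SF(cx,cy): return (cx/4.7+309.5,cy/4.7+214.5)
np.set_printoptions(precision=4,suppress=True)
print("plate corners");P=[atz("top",*F(*c),.012) for c in [(260,200),(705,48),(768,228),(318,381)]];print(np.array(P))
print("plate sides",[np.linalg.norm(P[i]-P[(i+1)%4]) for i in range(4)])
r1=atz("top",*F(582,133),.02);r2=atz("top",*F(615,234),.02);s1=atz("top",*F(720,141),.02);s2=atz("top",*F(474,223),.02)
print("rails",r1,r2,np.linalg.norm(r1-r2),(r1+r2)/2);print("stops",s1,s2,np.linalg.norm(s1-s2),(s1+s2)/2)
for a,b in[((528,152),(636,113)),((561,253),(670,213))]:
    d=atz("top",*F(*b),.02)-atz("top",*F(*a),.02);print("railang",np.degrees(np.arctan2(-d[1],-d[0])),np.linalg.norm(d))
print("stopang",np.degrees(np.arctan2(*(s2-s1)[[1,0]])))
# scene view check of rails
for c in[(196,288),(230,366)]: print("scene rail",atz("scene",*SF(*c),.02))
print("scene nearstop",atz("scene",*SF(82,352),.02))
print("knob",tri(SF(715,90),F(70,341)),SF(715,90))
print("foot tip top",atz("top",*F(383,222),.15))
R=[atz("top",*T(*c),.04) for c in[(115,137),(706,143),(708,415),(117,411)]];print("rack",np.array(R),np.mean(R,0))
Rs=[atz("scene",*S(*c),.04) for c in[(110,262),(608,292),(572,460),(50,432)]];print("rack scene",np.array(Rs),np.mean(Rs,0))
B=[atz("top",*T(*c),.13) for c in[(265,187),(443,187),(443,235),(265,235)]];print("br top",np.array(B),np.mean(B,0))
print("scene br top", [atz("scene",*S(*c),.13) for c in [(340,155),(492,158),(488,138),(346,130)]])
print("bracket slot scene front edge z.04",atz("scene",*S(526,382),.04))
L=[T(280,185),T(345,185),T(283,85),T(340,85)];print("lug root/tip top view at z .088",[atz("top",*l,.088) for l in L])
bt=[atz("top",*T(*c),.12) for c in[(566,228),(738,228),(738,272),(566,272)]];print("bar top",np.array(bt))
E
python3 m.py
```

```text
plate corners
[[ 0.4977  0.1898  0.012 ]
 [ 0.5807 -0.039   0.012 ]
 [ 0.4875 -0.0733  0.012 ]
 [ 0.4053  0.156   0.012 ]]
plate sides [np.float64(0.24339396915563505), np.float64(0.09925553757641341), np.float64(0.24360751963578306), np.float64(0.0984260666070279)]
rails [0.5344 0.023  0.02  ] [0.4827 0.0048 0.02  ] 0.054786456320770754 [0.5085 0.0139 0.02  ]
stops [ 0.5313 -0.048   0.02  ] [0.4871 0.0772 0.02  ] 0.13277467489648356 [0.5092 0.0146 0.02  ]
railang 110.90577671367689 0.05894664840650837
railang 111.1348312244281 0.05927534739786005
stopang 109.44140198422774
scene rail [0.4901 0.0085 0.02  ]
scene rail [0.5422 0.0267 0.02  ]
scene nearstop [ 0.5389 -0.044   0.02  ]
knob (array([0.4239, 0.251 , 0.108 ]), array([-0.5652,  0.1411, -0.4442, -0.002 ])) (461.6276595744681, 233.64893617021278)
foot tip top [0.4792 0.0976 0.15  ]
rack [[ 0.5494 -0.2506  0.04  ]
 [ 0.5502 -0.4004  0.04  ]
 [ 0.4811 -0.3997  0.04  ]
 [ 0.4796 -0.2509  0.04  ]] [ 0.5151 -0.3254  0.04  ]
rack scene [[ 0.483  -0.3969  0.04  ]
 [ 0.4834 -0.2493  0.04  ]
 [ 0.5529 -0.2463  0.04  ]
 [ 0.5543 -0.3943  0.04  ]] [ 0.5184 -0.3217  0.04  ]
br top [[ 0.5272 -0.2695  0.13  ]
 [ 0.5278 -0.3104  0.13  ]
 [ 0.5167 -0.3103  0.13  ]
 [ 0.516  -0.2694  0.13  ]] [ 0.5219 -0.2899  0.13  ]
scene br top [array([ 0.5324, -0.3052,  0.13  ]), array([ 0.5301, -0.2641,  0.13  ]), array([ 0.522 , -0.2669,  0.13  ]), array([ 0.522, -0.306,  0.13 ])]
bracket slot scene front edge z.04 [ 0.5229 -0.2654  0.04  ]
lug root/tip top view at z .088 [array([ 0.5324, -0.282 ,  0.088 ]), array([ 0.5327, -0.2977,  0.088 ]), array([ 0.5568, -0.2829,  0.088 ]), array([ 0.557 , -0.2967,  0.088 ])]
bar top [[ 0.5198 -0.3415  0.12  ]
 [ 0.5204 -0.3813  0.12  ]
 [ 0.5101 -0.3812  0.12  ]
 [ 0.5095 -0.3413  0.12  ]]
```

move_arm(rows="0.06 0.033 0.0205 0 -1.2;0.06 0.066 0.041 0 -2.4;0.06 0.099 0.062 0 -3.6;0.06 0.132 0.082 0 -4.8;0.06 0.165 0.103 0 -6;0.06 0.198 0.1235 0 -7.2;0.06 0.231 0.144 0 -8.4;0.06 0.264 0.165 0 -9.6;0.06 0.297 0.185 0 -10.8;0.06 0.33 0.206 0 -12;0.06 0.363 0.2265 0 -13;0.06 0.396 0.247 -0.02 -13.4", grip_force=60)

```text
time_s: 1.2
tool_pos: [0.5249, -0.2878, 0.2293]
ee_rot: [[0.004, 0.0, -1.0], [-0.002, -1.0, -0.0], [-1.0, 0.002, -0.004]]
force: [0.9, -0.8, 0.9]
opening: 0.703
```

```bash
cat > shot.py <<'E'
import sys
from h import *
np.set_printoptions(precision=4,suppress=True)
tag=sys.argv[1]
for a in sys.argv[2:]:
    n,x0,y0,x1,y1,k=a.split(",")
    d=grab_frame(n); cv2.imwrite(f"pics/{n}_{tag}_full.png",d["frame"][:,:,::-1]); crop(d["frame"],int(x0),int(y0),int(x1),int(y1),float(k),f"{n}_{tag}.png")
s=sense();print(s["time_s"],s["tool_pos"],s["joint_pos"],s["force"],s["opening"]*.0854);print(s["ee_rot"])
E
python3 shot.py a scene,165,165,265,300,4.4 top,380,190,520,290,5.5
python3 - <<'E'
from h import *
s=sense()
for n in("scene","top"):
  for z in (-.014,0): print(n,z,proj(n,s["tool_pos"]+s["ee_rot"]@np.array([-z,0,0])))
E
```

```text
1.3 [ 0.5254 -0.2855  0.2225] [-0.4982  0.2007  0.2587  1.6328  0.0009  2.6381] [-1.3564 -0.7144 -0.5698] 0.06062493318393882
[[-0.0031  0.0052 -1.    ]
 [ 0.0027 -1.     -0.0052]
 [-1.     -0.0027  0.003 ]]
scene -0.014 [212.34423555 213.41925465]
scene 0 [211.49934828 208.01789663]
top -0.014 [465.56778192 235.43800861]
top 0 [467.86579609 234.37395886]
```

View pics/scene_a.png

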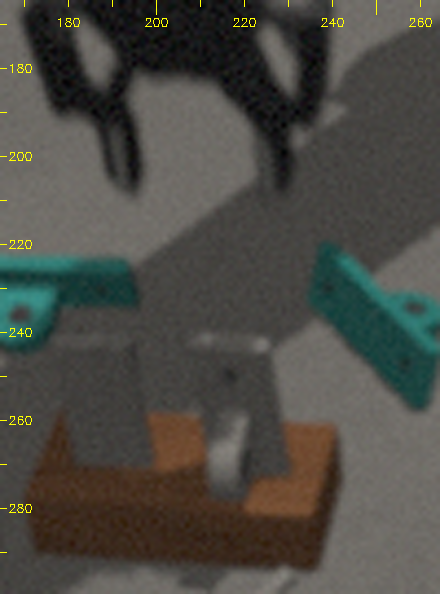

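View pics/top_a.png

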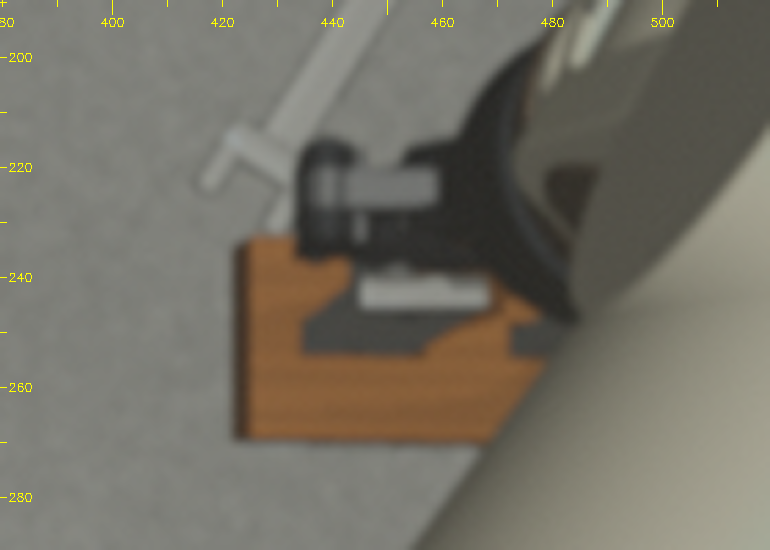

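The scene view has the fingertips at (193.6,208) and (228.6,208), with their midpoint within 1 px of the prediction. The bracket top is at (207–226,242), so the tool is over it. Descending.

move_arm(rows="0.06 0 0.001 -0.03 0;0.06 0 0.001 -0.06 0;0.06 0 0.001 -0.085 0;0.06 0 0.001 -0.1 0;0.06 0 0.001 -0.108 0;0.06 0 0.001 -0.108 0;0.06 0 0.001 -0.108 0")

```text
time_s: 1.88
tool_pos: [0.5223, -0.2882, 0.1189]
ee_rot: [[0.0, 0.001, -1.0], [-0.0, -1.0, -0.001], [-1.0, 0.0, -0.0]]
force: [1.4, 0.5, 0.6]
opening: 0.701
```

```bash
python3 shot.py b scene,165,175,265,300,4.8
```

```text
1.9333 [ 0.5227 -0.2883  0.1196] [-0.504   0.1859  0.0433  1.4267 -0.0001  2.6369] [0.3023 0.0679 0.5053] 0.06004737277902837
[[ 0.0013  0.0007 -1.    ]
 [-0.0008 -1.     -0.0007]
 [-1.      0.0008 -0.0013]]
```

View pics/scene_b.png

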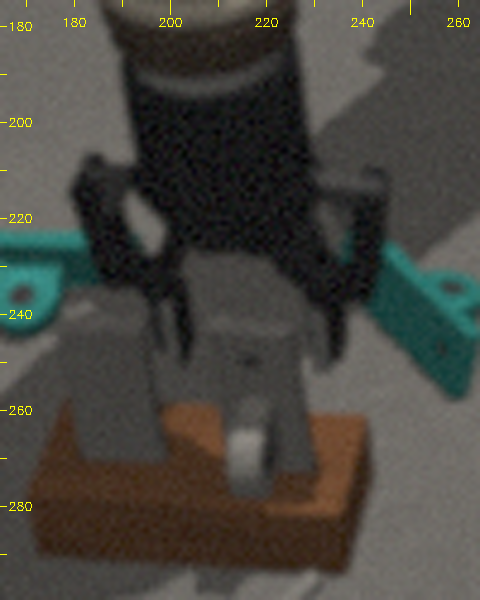

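Fingers straddle the plate's top: tips at (203,249) and (233,250), plate edges about 207–226. Going 4 mm lower, then closing and lifting a little.

move_arm(rows="0.06 0 -0.0005 -0.004 0;0.05 0 -0.0005 -0.004 0;0.035 0 -0.0005 -0.004 0;0.03 0 -0.0005 -0.004 0;0.03 0 -0.0005 -0.004 0;0.03 0 -0.0005 -0.004 0;0.03 0 -0.0005 -0.004 0;0.03 0 -0.0005 0.006 0;0.03 0 -0.0005 0.016 0;0.03 0 -0.0005 0.03 0;0.03 0 -0.0005 0.05 0;0.03 0 -0.0005 0.07 0", grip_force=60)

```text
time_s: 2.93
tool_pos: [0.522, -0.2881, 0.1889]
ee_rot: [[-0.001, 0.001, -1.0], [0.001, -1.0, -0.001], [-1.0, -0.001, 0.001]]
force: [-0.0, 0.6, -3.6]
opening: 0.459
```

```bash
python3 shot.py c scene,165,125,285,300,3.4 top,380,190,520,290,5.5
```

```text
3.0333 [ 0.5234 -0.2889  0.192 ] [-0.5043  0.184   0.1806  1.5624 -0.      2.6363] [-0.2356 -0.2877 -3.3118] 0.03867410686703358
[[ 0.0043  0.001  -1.    ]
 [-0.0024 -1.     -0.001 ]
 [-1.      0.0024 -0.0043]]
```

View pics/scene_c.png

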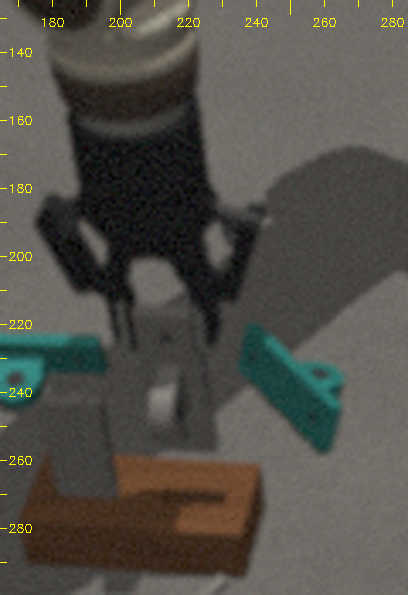

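Bracket is out and gripped, clear of the rack; the bar stays at (190,240 and below). Moving to open bench.

move_arm(rows="0.03 -0.013 0.026 0 0;0.03 -0.026 0.053 0 0;0.03 -0.039 0.079 0 0;0.03 -0.052 0.105 -0.01 0;0.03 -0.065 0.132 -0.025 0;0.03 -0.078 0.158 -0.045 0;0.03 -0.078 0.158 -0.06 0;0.03 -0.078 0.158 -0.07 0;0.03 -0.078 0.158 -0.07 0;0.03 -0.078 0.158 -0.07 0;0.03 -0.078 0.158 -0.07 0")

```text
time_s: 3.95
tool_pos: [0.445, -0.131, 0.1188]
ee_rot: [[0.001, 0.0, -1.0], [-0.0, -1.0, -0.0], [-1.0, 0.0, -0.001]]
force: [-0.1, 0.4, -3.7]
opening: 0.455
```

```bash
python3 shot.py d scene,205,140,365,300,3.7; sleep 0; python3 -c "
from h import *
print(atz('top',404,300,.02),atz('top',447,352,.02))"
```

```text
4.0 [ 0.4451 -0.1311  0.119 ] [-0.2864 -0.1308 -0.2815  1.4191 -0.0001  2.8552] [-0.3918  0.7281 -4.1996] 0.03877194296437071
[[ 0.0009 -0.     -1.    ]
 [-0.0003 -1.      0.    ]
 [-1.      0.0003 -0.0009]]
[ 0.42095768 -0.21378693  0.02      ] [ 0.32402066 -0.29563715  0.02      ]
```

View pics/scene_d.png

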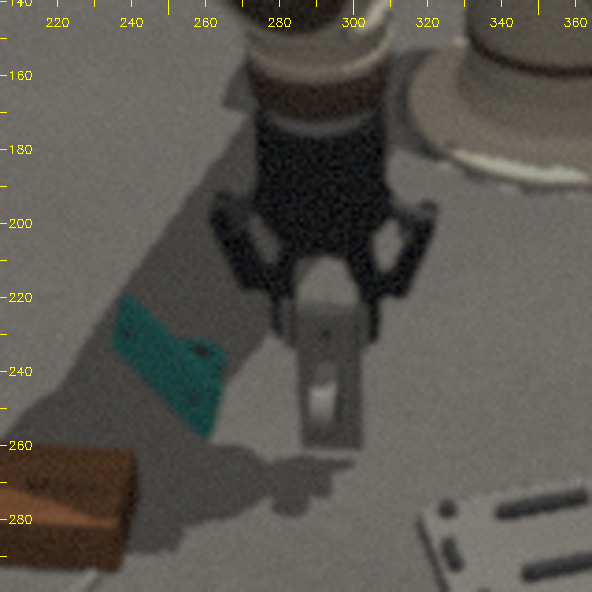

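Bracket hangs about 12 mm above the bench (bottom edge at row 260, shadow just below). Lowering to touch with light grip.

move_arm(rows="0.03 0 0 -0.006 0;0.03 0 0 -0.011 0;0.03 0 0 -0.014 0;0.03 0 0 -0.015 0;0.03 0 0 -0.015 0", grip_force=25)

```text
time_s: 4.42
tool_pos: [0.4452, -0.1307, 0.1049]
ee_rot: [[0.003, 0.001, -1.0], [-0.001, -1.0, -0.001], [-1.0, 0.001, -0.003]]
force: [-2.9, 0.7, 10.0]
opening: 0.453
```

move_arm(rows="0.03 -0.0095 0 0 0;0.03 -0.019 0 -0.001 0;0.03 -0.028 0 -0.0025 0;0.03 -0.037 0 -0.005 0;0.03 -0.046 0 -0.008 0;0.03 -0.055 0 -0.012 0;0.03 -0.055 0 -0.012 0", grip_force=22)

```text
time_s: 5.0
tool_pos: [0.3908, -0.1311, 0.0951]
ee_rot: [[0.007, 0.001, -1.0], [-0.002, -1.0, -0.001], [-1.0, 0.002, -0.007]]
force: [-3.2, 1.4, 26.7]
opening: 0.452
```

```bash
python3 shot.py e scene,205,140,365,300,3.7
```

```text
5.05 [ 0.3911 -0.1312  0.0952] [-0.3237 -0.2594 -0.4359  1.3866  0.0002  2.8174] [-5.5924  0.579  26.527 ] 0.03840224908967841
[[ 0.0074  0.0005 -1.    ]
 [-0.0023 -1.     -0.0005]
 [-1.      0.0023 -0.0074]]
```

View pics/scene_e.png

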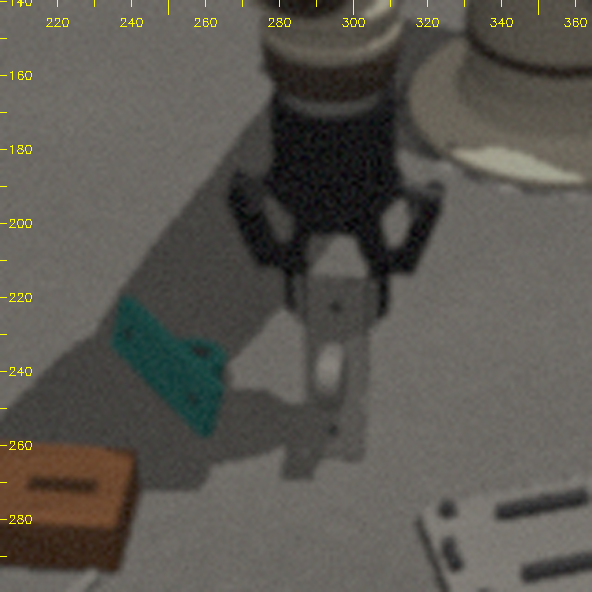

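The bracket is tipping back about 30°, its foot edge staying at row 264. Continuing the arc.

move_arm(rows="0.03 -0.008 0 -0.003 0;0.03 -0.016 0 -0.008 0;0.03 -0.023 0 -0.014 0;0.03 -0.03 0 -0.021 0;0.03 -0.036 0 -0.028 0;0.03 -0.041 0 -0.036 0;0.03 -0.046 0 -0.044 0;0.03 -0.05 0 -0.053 0;0.03 -0.053 0 -0.06 0;0.03 -0.055 0 -0.066 0;0.03 -0.055 0 -0.066 0", grip_force=20)

```text
time_s: 5.97
tool_pos: [0.3338, -0.1306, 0.0249]
ee_rot: [[-0.0, 0.0, -1.0], [-0.001, -1.0, -0.0], [-1.0, 0.001, 0.0]]
force: [-5.2, -0.7, 6.1]
opening: 0.456
```

```bash
python3 shot.py f scene,205,140,365,300,3.7
```

```text
6.0167 [ 0.334  -0.1306  0.0253] [-0.3723 -0.3631 -0.6497  1.2842 -0.0007  2.769 ] [-6.0695  0.7618  4.7539] 0.038768988846018246
[[-0.0003  0.0002 -1.    ]
 [-0.0006 -1.     -0.0002]
 [-1.      0.0006  0.0003]]
```

View pics/scene_f.png

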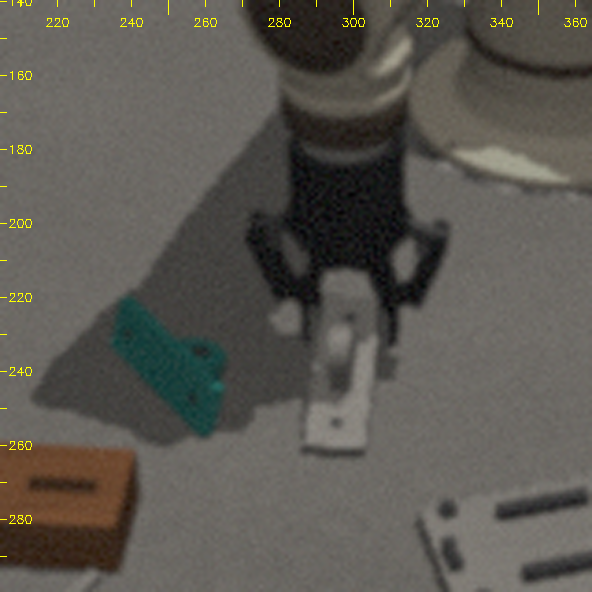

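Bracket now lies nearly flat, lug up at (297,232). Going a little lower, then releasing and lifting.

move_arm(rows="0.03 -0.001 0 -0.004 0;0.03 -0.001 0 -0.006 0;0.045 -0.001 0 -0.006 0;0.055 -0.001 0 -0.006 0;0.06 -0.001 0 -0.006 0;0.06 -0.001 0 -0.006 0;0.06 -0.001 0 -0.006 0;0.06 -0.001 0 0.02 0;0.06 -0.001 0 0.055 0;0.06 0 0 0.095 0;0.06 0 0.03 0.135 0;0.06 0 0.07 0.15 0")

```text
time_s: 7.02
tool_pos: [0.3353, -0.0688, 0.1755]
ee_rot: [[0.004, -0.003, -1.0], [-0.001, -1.0, 0.003], [-1.0, 0.001, -0.004]]
force: [1.3, -0.4, -0.7]
opening: 0.705
```

```bash
python3 shot.py g scene,205,140,365,300,3.7
```

```text
7.0667 [ 0.3357 -0.0626  0.1776] [-0.1861 -0.4388 -0.407   1.5963  0.0023  2.953 ] [0.0205 1.0937 3.0149] 0.06006022851931335
[[ 0.0066  0.0025 -1.    ]
 [ 0.0011 -1.     -0.0025]
 [-1.     -0.0011 -0.0066]]
```

View pics/scene_g.png

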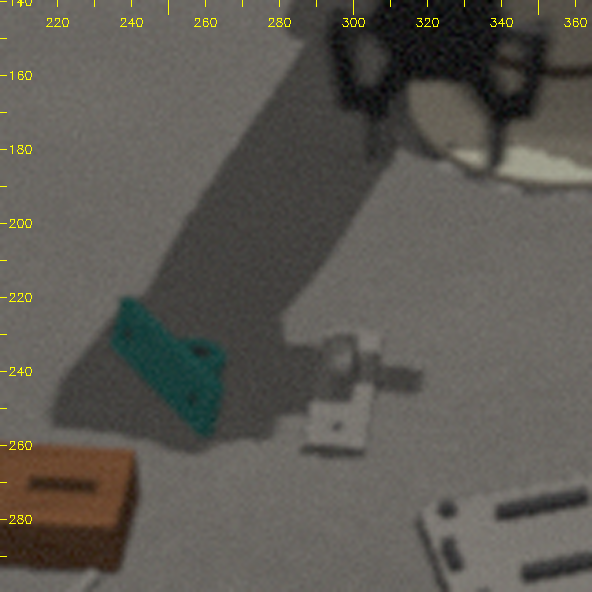

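The bracket lies on its back, lug up (lug at (297,237), near end at (303,261)). Now to the clamp knob, with jaws along the nest's x.

move_arm(rows="0.05 0.007 0.024 0.02 7;0.05 0.014 0.048 0.04 14;0.05 0.021 0.072 0.05 21;0.05 0.028 0.096 0.05 28;0.05 0.035 0.12 0.05 35;0.05 0.042 0.144 0.05 42;0.05 0.049 0.168 0.05 49;0.05 0.056 0.192 0.05 56;0.05 0.063 0.216 0.05 63;0.05 0.07 0.24 0.05 70;0.05 0.077 0.264 0.05 77;0.05 0.084 0.288 0.05 84")

```text
time_s: 8.07
tool_pos: [0.4186, 0.2216, 0.2214]
ee_rot: [[-0.0, 0.995, -0.097], [-0.0, -0.097, -0.995], [-1.0, -0.0, 0.0]]
force: [0.5, -0.4, 0.4]
opening: 0.586
```

move_arm(rows="0.05 0.003 0.012 0 7;0.05 0.006 0.024 0 14;0.05 0.006 0.024 -0.02 21;0.05 0.006 0.024 -0.04 25.8;0.05 0.006 0.024 -0.04 25.8;0.05 0.006 0.024 -0.04 25.8")

```text
time_s: 8.57
tool_pos: [0.4239, 0.244, 0.181]
ee_rot: [[-0.002, 0.941, 0.337], [-0.001, 0.337, -0.941], [-1.0, -0.002, 0.0]]
force: [0.0, -0.5, -0.3]
opening: 0.589
```

```bash
python3 shot.py h scene,390,160,500,300,4.2 top,120,200,300,330,4
```

```text
8.6667 [0.4247 0.2442 0.1827] [ 0.5219 -0.0721 -0.1049  1.5369  0.      1.7491] [ 0.0849  0.0045 -0.5434] 0.05041124884280562
[[ 0.0009  0.9416  0.3368]
 [ 0.0005  0.3368 -0.9416]
 [-1.      0.001  -0.0002]]
```

View pics/scene_h.png

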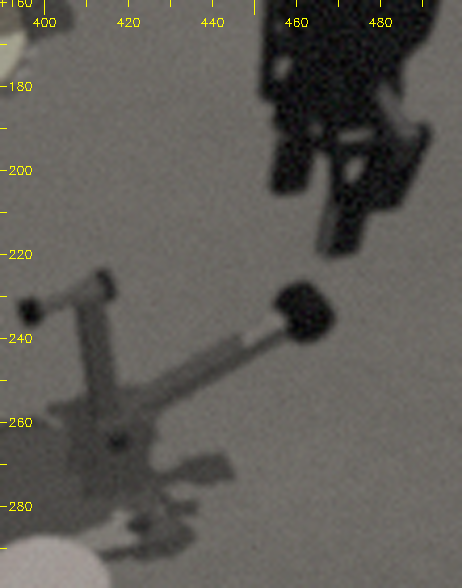

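View pics/top_h.png

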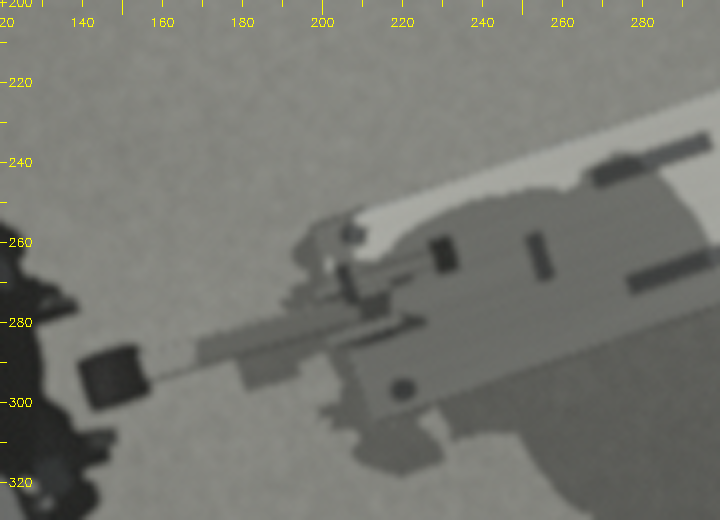

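```bash
python3 - <<'E'
from h import *
np.set_printoptions(precision=1,suppress=True)
s=sense();p=s["tool_pos"];R=s["ee_rot"]
for a in(.007,.0):
  for y in(-.025,-.032,.025,.032):
    q=p+R@np.array([a,y,0]); print(a,y,proj("scene",q),proj("top",q))
for z in (.108,):
  for q in ([.424,.251,z],[.4247,.2442,z]): print(proj("scene",q),proj("top",q))
E
```

```text
0.007 -0.025 [458.2 203.3] [141.1 308.3]
0.007 -0.032 [456.8 201.5] [142.3 312.4]
0.007 0.025 [468.4 216.7] [132.4 279.3]
0.007 0.032 [469.9 218.6] [131.2 275.2]
0.0 -0.025 [458.7 200.8] [139.5 308.4]
0.0 -0.032 [457.3 199. ] [140.7 312.5]
0.0 0.025 [469.  214.1] [130.8 279.1]
0.0 0.032 [470.5 216.1] [129.6 275.1]
[461.1 233.8] [147.5 294.2]
[458.1 233.9] [151.3 293.8]
```

Scene shows the fingers above the knob (knob at (462,234)); the top view puts the knob at (147.7,294), consistent with (0.424,0.251,0.108). Descending and gripping the knob.

move_arm(rows="0.05 0 0.006 -0.03 0;0.05 0 0.006 -0.06 0;0.05 0 0.006 -0.077 0;0.05 0 0.006 -0.08 0;0.035 0 0.006 -0.08 0;0.015 0 0.006 -0.08 0;0.015 0 0.006 -0.08 0;0.015 0 0.006 -0.08 0;0.015 0 0.006 -0.08 0;0.015 0 0.006 -0.08 0", grip_force=40)

```text
time_s: 9.5
tool_pos: [0.4246, 0.2504, 0.1036]
ee_rot: [[0.001, 0.941, 0.339], [0.001, 0.339, -0.941], [-1.0, 0.001, -0.001]]
force: [-5.7, -1.4, 3.7]
opening: 0.277
```

```bash
python3 shot.py i scene,390,160,500,300,4.2
```

```text
9.55 [0.4246 0.2504 0.1037] [ 0.5327 -0.0577 -0.2436  1.3833  0.0003  1.7573] [-5.27   -1.0557  3.7358] 0.02365794594837378
[[ 0.0012  0.9407  0.3393]
 [ 0.0011  0.3393 -0.9407]
 [-1.      0.0014 -0.0006]]
```

View pics/scene_i.png

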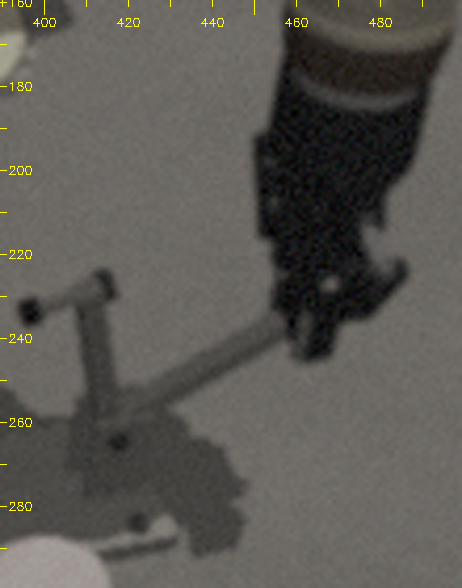

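Knob held between the pads (opening 23.7 mm, matching its 24 mm width). Swinging it open along the arc.

move_arm(rows="0.015 -0.0007 0.002 -0.005 0;0.015 -0.0013 0.0037 -0.009 0;0.015 -0.002 0.0056 -0.015 0;0.015 -0.0026 0.0072 -0.0205 0;0.015 -0.003 0.0085 -0.026 0;0.015 -0.0035 0.0098 -0.032 0;0.015 -0.0038 0.0105 -0.038 0;0.015 -0.004 0.0111 -0.044 0;0.015 -0.0041 0.0114 -0.05 0;0.015 -0.0041 0.0114 -0.051 0;0.015 -0.0041 0.0114 -0.051 0")

```text
time_s: 10.47
tool_pos: [0.4203, 0.2624, 0.0523]
ee_rot: [[0.0, 0.94, 0.34], [0.002, 0.34, -0.94], [-1.0, 0.001, -0.002]]
force: [-6.4, 3.8, 1.4]
opening: 0.275
```

```bash
python3 shot.py j scene,390,160,500,300,4.2
```

```text
10.5167 [0.4202 0.2624 0.0523] [ 0.5574 -0.0305 -0.3177  1.2825  0.0015  1.7814] [-6.3454  4.1609  1.3334] 0.023480743116360947
[[ 0.0002  0.9405  0.3399]
 [ 0.0019  0.3399 -0.9405]
 [-1.      0.0008 -0.0017]]
```

View pics/scene_j.png

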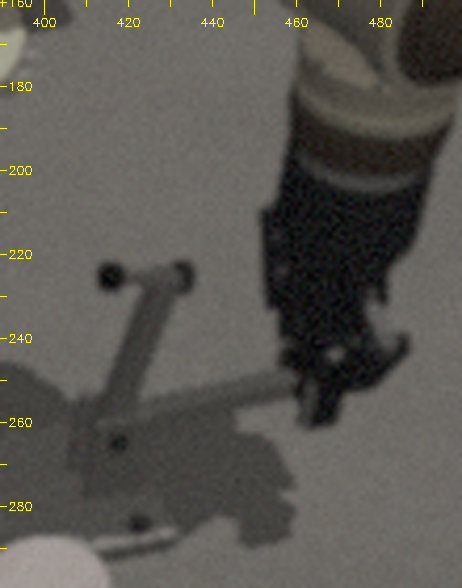

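Clamp is open: the arm leans away from the nest with the foot at (415,225), the handle nearly level. Releasing and rising, then measuring.

move_arm(rows="0.03 0 0 0 0;0.05 0 0 0 0;0.05 0 0 0 0;0.05 0 0 0.03 0;0.05 0 0 0.07 5;0.05 0 0 0.11 12;0.05 0 0 0.15 19")

```text
time_s: 11.1
tool_pos: [0.4202, 0.2613, 0.2029]
ee_rot: [[0.001, 0.775, 0.632], [0.0, 0.632, -0.775], [-1.0, 0.001, 0.0]]
force: [1.2, -0.2, 0.3]
opening: 0.586
```

```bash
python3 shot.py k scene,270,200,440,320,4.7 top,200,200,440,380,3.3
python3 - <<'E'
from h import *
t=cv2.imread("pics/top_k_full.png")[:,:,::-1];s=cv2.imread("pics/scene_k_full.png")[:,:,::-1]
crop(t,355,265,415,345,7.5,"t_k1.png");crop(t,235,210,340,285,7.5,"t_k2.png");crop(s,275,215,335,270,10,"s_k1.png");crop(s,310,255,430,315,6.5,"s_k2.png")
E
```

```text
11.2 [0.4224 0.2627 0.2081] [ 0.5564 -0.0599 -0.0447  1.5754 -0.0002  1.4444] [ 0.0986 -0.8194 -0.2742] 0.050029451415738044
[[ 0.0091  0.7758  0.6309]
 [ 0.0055  0.6309 -0.7758]
 [-0.9999  0.0105  0.0015]]
```

View pics/t_k1.png

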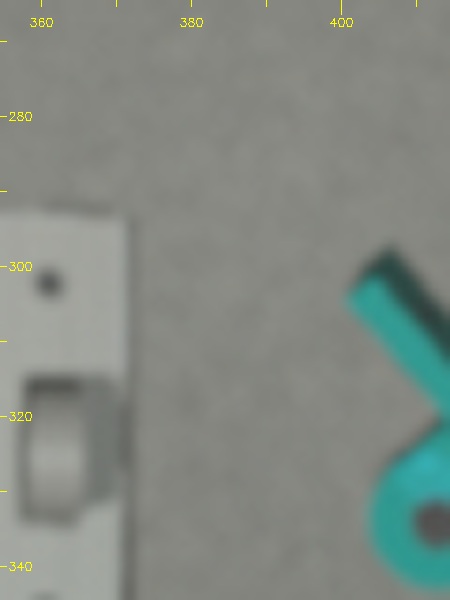

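View pics/t_k2.png

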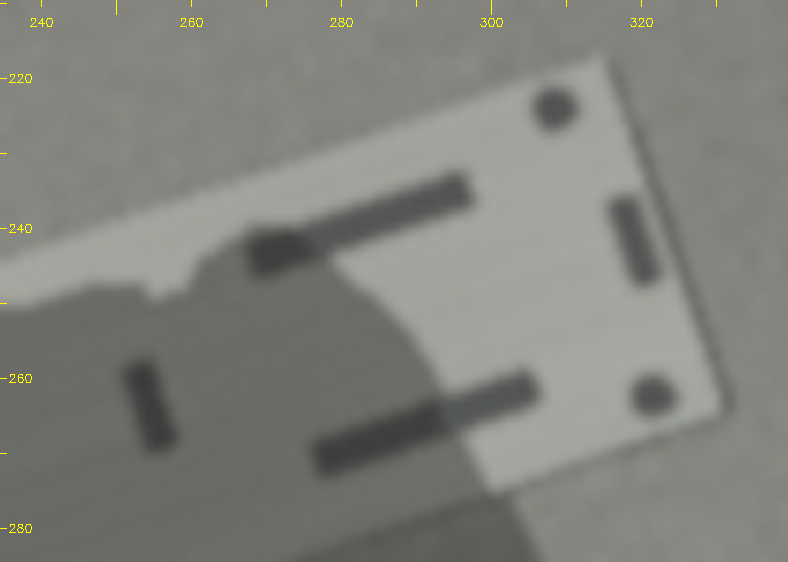

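View pics/s_k1.png

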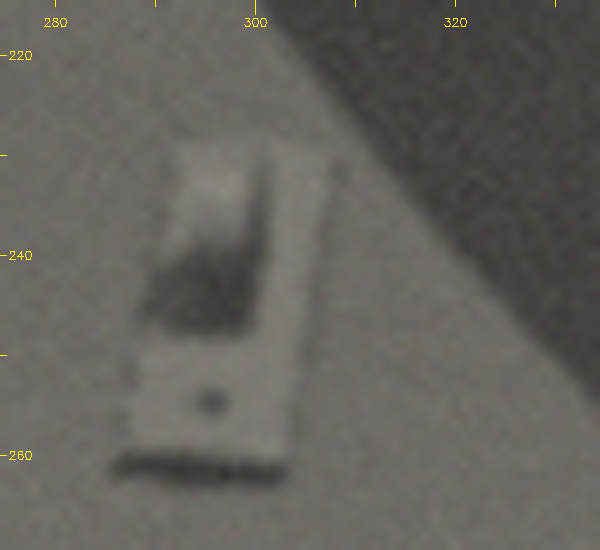

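View pics/s_k2.png

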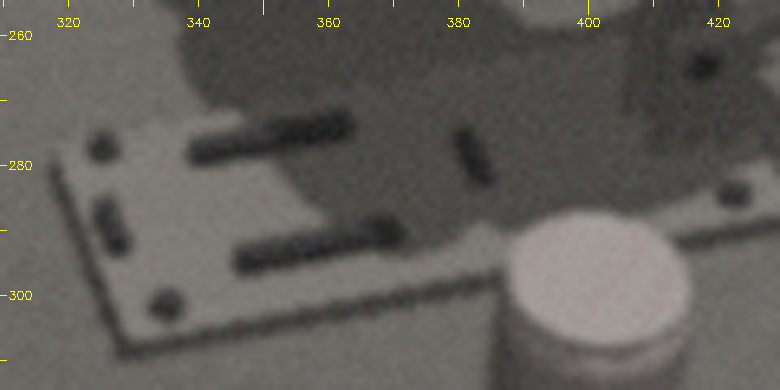

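```bash
python3 - <<'E'
from h import *
t=cv2.imread("pics/top_k_full.png")[:,:,::-1]
crop(t,335,280,415,390,5.4,"t_k3.png")
E
```

```text
(no output)
```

View pics/t_k3.png

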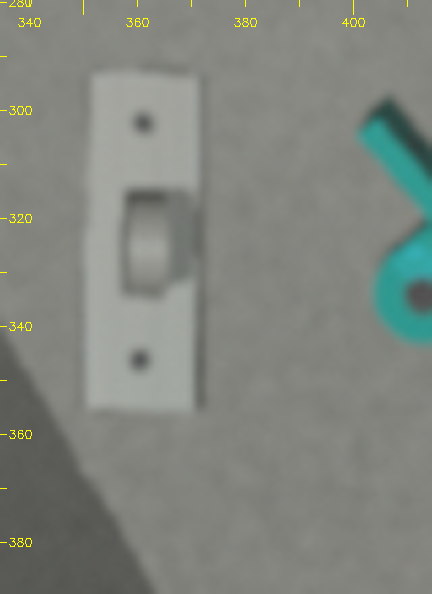

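```bash
python3 - <<'E'
from h import *
np.set_printoptions(precision=4,suppress=True)
P=[atz("top",334.5+a/5.4,279.5+b/5.4,.01) for a,b in[(91,72),(199,74),(197,409),(86,408)]]
print(np.array(P),np.mean(P,0),[np.linalg.norm(P[i]-P[(i+1)%4]) for i in range(4)])
ax=(P[0]+P[1]-P[2]-P[3]);print("ang",np.degrees(np.arctan2(ax[1],ax[0])))
S=[atz("scene",274.5+a/10,214.5+b/10,.01) for a,b in[(128,455),(288,458),(328,150),(180,142)]];print("scene",np.array(S),np.mean(S,0))
# holes
print("holes",[atz("top",334.5+a/5.4,279.5+b/5.4,.01) for a,b in[(143,123),(139,360)]])
def g(a,b): return atz("top",234.5+a/7.5,209.5+b/7.5,.02)
r1=[g(252,262),g(468,188)];r2=[g(318,458),g(535,386)]
r1=[g(247,262),g(475,188)];
st=[g(150,406),g(635,241)];
print("top rails",np.mean(r1,0),np.mean(r2,0),"stops",st,"centres",(np.mean(r1,0)+np.mean(r2,0))/2,np.mean(st,0))
def q(a,b): return atz("scene",309.5+a/6.5,254.5+b/6.5,.02)
ra=q(270,138);rb=q(318,246);sa=q(112,226);sb=q(473,156)
print("scene rails",ra,rb,(ra+rb)/2,"stops",(sa+sb)/2)
# plate centre: nest y -75..170 => plate centre at +47.5
E
```

```text
[[ 0.433  -0.1127  0.01  ]
 [ 0.433  -0.1516  0.01  ]
 [ 0.3141 -0.1519  0.01  ]
 [ 0.3138 -0.1124  0.01  ]] [ 0.3735 -0.1322  0.01  ] [np.float64(0.03893754447540753), np.float64(0.11881286565147722), np.float64(0.03953466688366621), np.float64(0.1192535331715466)]
ang -0.0034380328627414175
scene [[ 0.438  -0.1466  0.01  ]
 [ 0.4358 -0.1082  0.01  ]
 [ 0.3182 -0.11    0.01  ]
 [ 0.3182 -0.1481  0.01  ]] [ 0.3775 -0.1282  0.01  ]
holes [array([ 0.415 , -0.1316,  0.01  ]), array([ 0.331 , -0.1311,  0.01  ])]
top rails [0.5344 0.0231 0.02  ] [0.4833 0.0047 0.02  ] stops [array([0.4863, 0.0766, 0.02  ]), array([ 0.5313, -0.0484,  0.02  ])] centres [0.5088 0.0139 0.02  ] [0.5088 0.0141 0.02  ]
scene rails [0.49   0.0082 0.02  ] [0.5421 0.0266 0.02  ] [0.516  0.0174 0.02  ] stops [0.5158 0.0176 0.02  ]
```

The top view gives the bracket lying straight along world x, centre (0.3735, -0.132), sides 39 × 119 mm against the true 40 × 120. The earlier grip says y = -0.1308. The nest centre comes to about (0.5088, 0.015) at 109.8°, confirmed across x by the knob grip. Moving above the lug.

move_arm(rows="0.04 -0.004 -0.033 0.02 4.3;0.04 -0.008 -0.066 0.03 8.6;0.04 -0.012 -0.099 0.03 12.9;0.04 -0.016 -0.132 0.03 17.2;0.04 -0.02 -0.165 0.03 21.5;0.04 -0.024 -0.198 0.03 25.8;0.04 -0.028 -0.231 0.03 30.1;0.04 -0.032 -0.264 0.02 34.4;0.04 -0.036 -0.297 0 38.7;0.04 -0.04 -0.33 -0.02 43;0.04 -0.044 -0.363 -0.05 47.3;0.04 -0.0468 -0.3933 -0.08 51.1")

```text
time_s: 12.2
tool_pos: [0.3737, -0.1307, 0.1234]
ee_rot: [[0.003, -0.002, 1.0], [-0.001, 1.0, 0.002], [-1.0, -0.001, 0.003]]
force: [1.3, -0.6, 0.4]
opening: 0.467
```

move_arm(rows="0.04 0 0 0 0;0.04 0 0 -0.01 0;0.04 0 0 -0.01 0;0.04 0 0 -0.01 0")

```text
time_s: 12.53
tool_pos: [0.3742, -0.1282, 0.114]
ee_rot: [[0.001, 0.001, 1.0], [-0.0, 1.0, -0.001], [-1.0, -0.0, 0.001]]
force: [-0.5, -0.6, 0.2]
opening: 0.472
```

```bash
python3 shot.py l scene,255,160,355,290,4.6
```

```text
12.5833 [ 0.3744 -0.1281  0.1144] [-0.3297 -0.2994 -0.4299  1.439   0.0001 -0.3295] [1.2359 0.2912 0.9366] 0.03975595448956252
[[ 0.0012  0.0001  1.    ]
 [-0.0003  1.     -0.0001]
 [-1.     -0.0003  0.0012]]
```

View pics/scene_l.png

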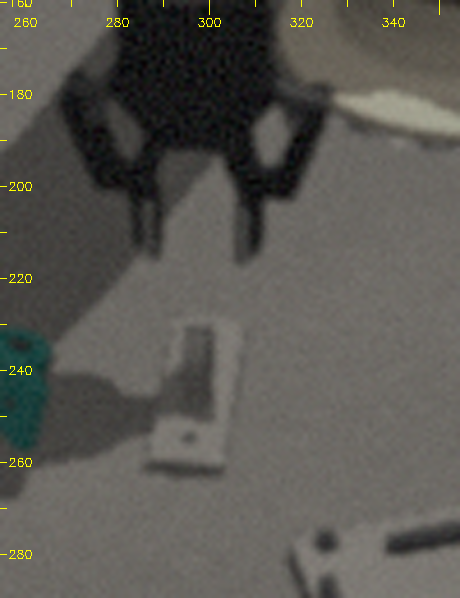

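Fingers (tips at 287 and 308, row 214) are centred over the lug (297,238). Descending onto the lug and gripping.

move_arm(rows="0.04 -0.0005 -0.0027 -0.03 0;0.04 -0.0005 -0.0027 -0.06 0;0.04 -0.0005 -0.0027 -0.076 0;0.04 -0.0005 -0.0027 -0.081 0;0.025 -0.0005 -0.0027 -0.081 0;0.005 -0.0005 -0.0027 -0.081 0;0.005 -0.0005 -0.0027 -0.081 0;0.005 -0.0005 -0.0027 -0.081 0;0.005 -0.0005 -0.0027 -0.081 0;0.005 -0.0005 -0.0027 -0.081 0", grip_force=60)

```text
time_s: 13.42
tool_pos: [0.3743, -0.1314, 0.0342]
ee_rot: [[0.003, 0.001, 1.0], [0.0, 1.0, -0.001], [-1.0, 0.0, 0.003]]
force: [-0.0, 4.2, 7.6]
opening: 0.152
```

```bash
python3 shot.py m scene,255,160,355,290,4.6 top,320,260,430,400,4.2
```

```text
13.5167 [ 0.3744 -0.1314  0.0342] [-0.3383 -0.2683 -0.5619  1.2746  0.001  -0.3377] [-0.6035  4.7519  7.8813] 0.012894188984770214
[[ 0.0028  0.0006  1.    ]
 [ 0.      1.     -0.0006]
 [-1.      0.0001  0.0028]]
```

View pics/scene_m.png

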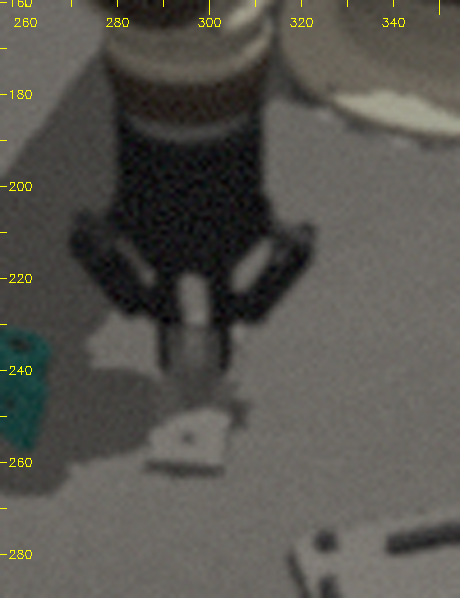

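View pics/top_m.png

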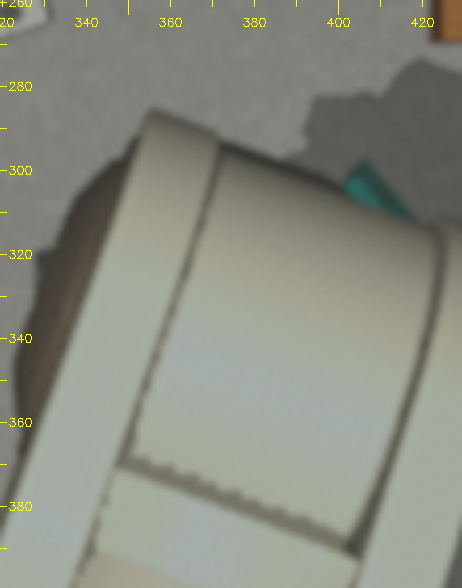

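Lug is held, bracket still flat. Lifting, turning −70.2° and moving over the nest.

move_arm(rows="0.005 0 0 0.02 0;0.005 0 0 0.05 0;0.005 0.01 0.01 0.08 -7;0.005 0.025 0.027 0.09 -14;0.005 0.04 0.045 0.09 -21;0.005 0.055 0.062 0.09 -28;0.005 0.07 0.078 0.09 -35;0.005 0.087 0.095 0.09 -42;0.005 0.103 0.112 0.09 -49;0.005 0.118 0.129 0.085 -56;0.005 0.13 0.141 0.08 -63;0.005 0.1347 0.1458 0.07 -70.2")

```text
time_s: 14.52
tool_pos: [0.5098, 0.0159, 0.1031]
ee_rot: [[0.002, 0.943, 0.334], [0.0, 0.334, -0.943], [-1.0, 0.002, 0.0]]
force: [0.2, 0.3, -3.9]
opening: 0.152
```

move_arm(rows="0.005 0 0 -0.015 0;0.005 0 0 -0.03 0;0.005 0 0 -0.035 0;0.005 0 0 -0.035 0;0.005 0 0 -0.035 0")

```text
time_s: 14.93
tool_pos: [0.508, 0.0142, 0.068]
ee_rot: [[-0.0, 0.941, 0.338], [-0.0, 0.338, -0.941], [-1.0, -0.0, 0.0]]
force: [0.9, -0.5, -4.0]
opening: 0.155
```

```bash
python3 shot.py n scene,305,170,435,315,4.2 top,230,190,350,300,5.5
```

```text
15.0333 [0.5085 0.0142 0.0687] [ 0.028  -0.0071 -0.2625  1.314  -0.0001  1.2536] [ 0.1449  0.419  -3.6561] 0.013030654023350342
[[ 0.0015  0.941   0.3384]
 [-0.      0.3384 -0.941 ]
 [-1.      0.0014  0.0005]]
```

View pics/scene_n.png

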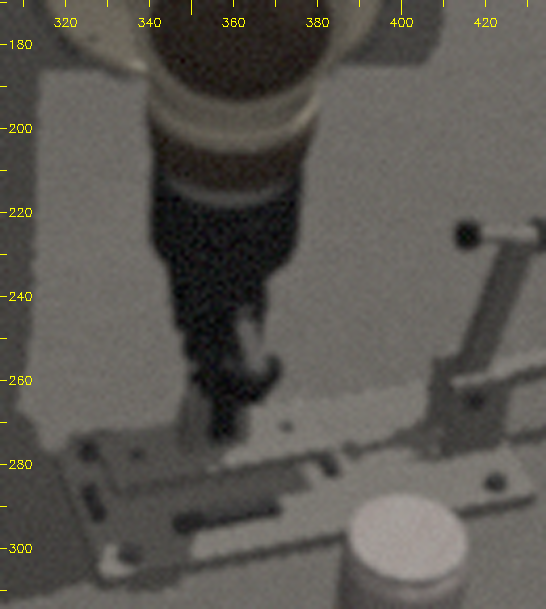

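View pics/top_n.png

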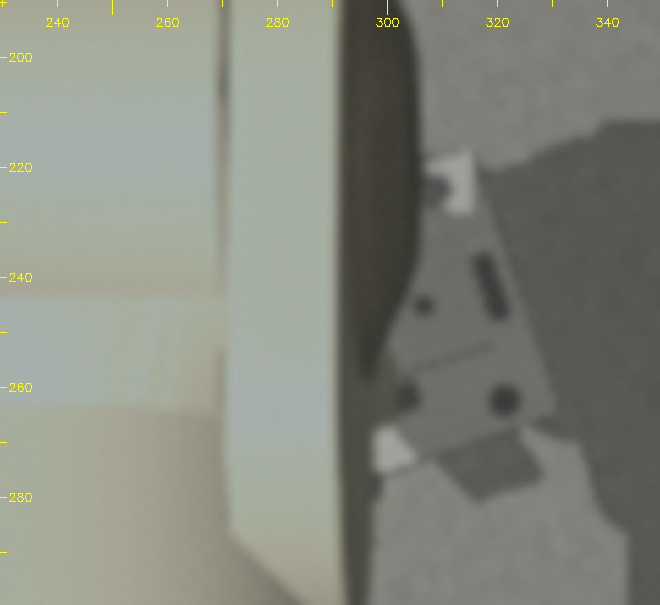

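```bash
python3 - <<'E'
from h import *
np.set_printoptions(precision=4,suppress=True)
h=atz("top",229.5+424/5.5,189.5+306/5.5,.0445)
a=np.radians(109.8);y=np.array([np.cos(a),np.sin(a)]);x=np.array([np.sin(a),-np.cos(a)])
n=np.array([.5088,.0139]) # nest in top-camera terms
d=h[:2]-n;print(h,"nest x",d@x,"nest y",d@y)
t=sense()["tool_pos"][:2]-np.array([.5088,.0152]);print(t@x,t@y)
E
```

```text
[ 0.5217 -0.0253  0.0445] nest x -0.0011746175121527013 nest y -0.04129068192711024
-0.0005974070699573492 -0.0008429749741324186
```

The hole seen at (306.6,245.1) puts the bracket within about 1 mm of the nest axis. Trimming by 1 mm and lowering in.

move_arm(rows="0.005 0.0009 -0.0002 -0.006 0;0.005 0.0009 -0.0002 -0.011 0;0.005 0.0009 -0.0002 -0.015 0;0.005 0.0009 -0.0002 -0.018 0;0.005 0.0009 -0.0002 -0.021 0;0.005 0.0009 -0.0002 -0.023 0;0.005 0.0009 -0.0002 -0.023 0")

```text
time_s: 15.62
tool_pos: [0.5088, 0.0142, 0.0461]
ee_rot: [[0.001, 0.941, 0.339], [0.0, 0.339, -0.941], [-1.0, 0.001, 0.0]]
force: [-7.1, 0.3, 12.5]
opening: 0.148
```

```bash
python3 shot.py o scene,305,170,435,315,4.2
```

```text
15.6667 [0.5088 0.0142 0.0462] [ 0.0279  0.0057 -0.2939  1.2705 -0.      1.2532] [-6.8926  0.0862 12.3739] 0.013122012791978832
[[ 0.0007  0.9409  0.3387]
 [-0.      0.3387 -0.9409]
 [-1.      0.0006  0.0002]]
```

View pics/scene_o.png

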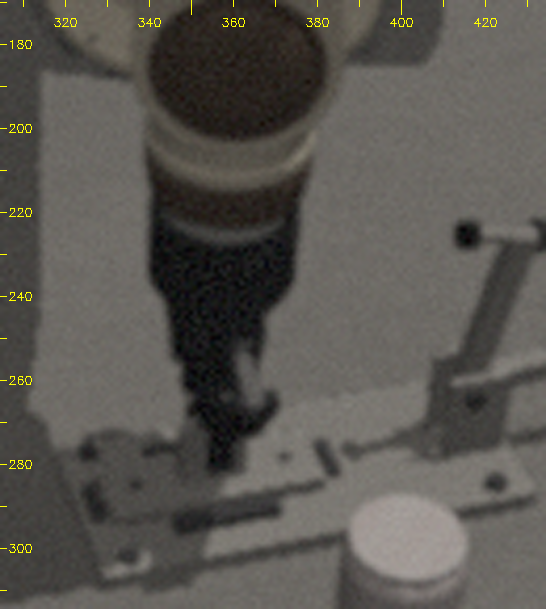

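Seated: tool at 0.0462, exactly 12 mm above the grip height on the bench. Releasing and rising.

move_arm(rows="0.025 0 0 0 0;0.035 0 0 0 0;0.035 0 0 0 0;0.035 0 0 0 0;0.035 0 0 0.02 0;0.035 0 0 0.05 0;0.04 0 0 0.09 0;0.04 0 0 0.13 0;0.045 0 0 0.17 0;0.05 0 0 0.19 0")

```text
time_s: 16.5
tool_pos: [0.5097, 0.0142, 0.2396]
ee_rot: [[0.005, 0.941, 0.339], [0.0, 0.339, -0.941], [-1.0, 0.005, 0.002]]
force: [-0.1, -1.2, -0.2]
opening: 0.586
```

move_arm(rows="0.05 -0.011 0.031 0 0;0.05 -0.022 0.062 0 0;0.05 -0.033 0.093 0 0;0.05 -0.044 0.124 0 0;0.05 -0.055 0.155 0 0;0.05 -0.066 0.186 0 0;0.05 -0.077 0.217 0 0;0.05 -0.0885 0.248 0 0;0.05 -0.0885 0.248 0 0")

```text
time_s: 17.25
tool_pos: [0.4187, 0.2662, 0.2342]
ee_rot: [[-0.001, 0.94, 0.342], [0.001, 0.342, -0.94], [-1.0, -0.0, -0.001]]
force: [0.6, 1.2, 0.3]
opening: 0.585
```

```bash
python3 shot.py p scene,305,210,475,315,4.6 top,130,200,340,310,3.7
python3 - <<'E'
from h import *
crop(cv2.imread("pics/top_p_full.png")[:,:,::-1],235,210,340,285,7.5,"t_p.png")
E
```

```text
17.35 [0.42   0.263  0.2343] [ 0.5597 -0.0467  0.0187  1.6366 -0.0002  1.7824] [ 0.0293  0.2763 -0.6335] 0.0498675710599099
[[-0.0002  0.94    0.3411]
 [-0.0004  0.3411 -0.94  ]
 [-1.     -0.0003  0.0003]]
```

View pics/scene_p.png

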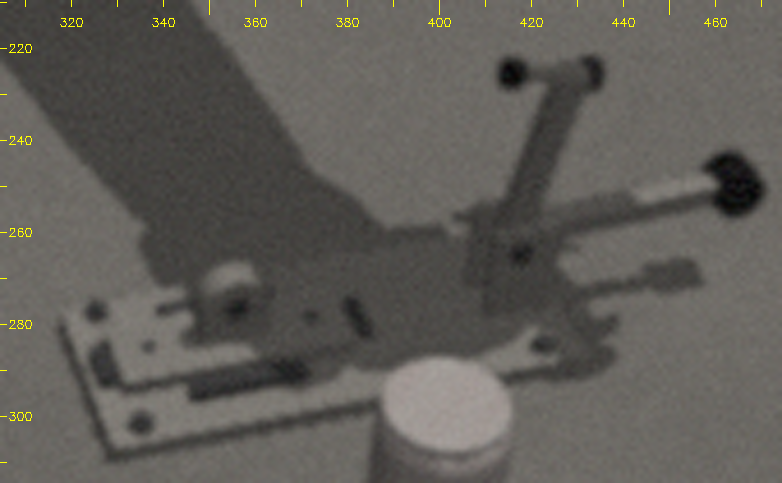

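View pics/t_p.png

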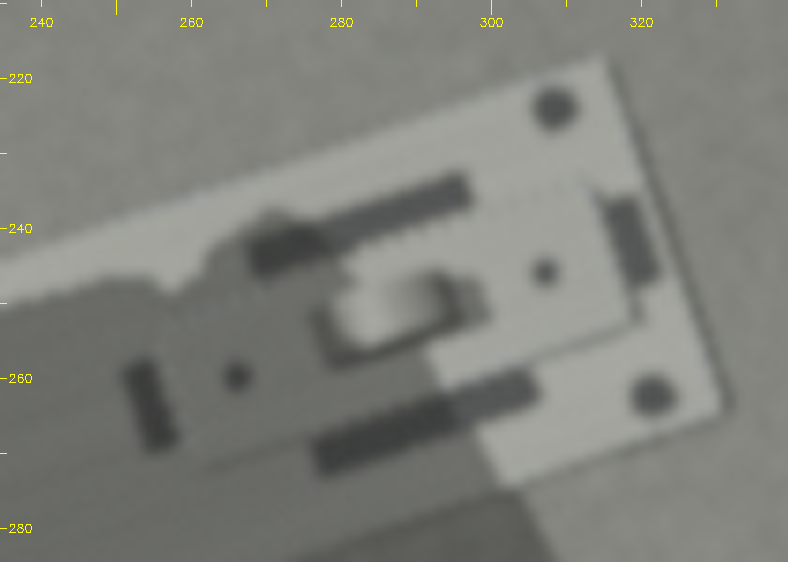

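The bracket is seated between the rails and end stops, lug at (288,251) in the top view. Its ends have similar small gaps to the stops at (254,264) and (319,242). Gripping the knob again.

move_arm(rows="0.05 0 0 -0.04 0;0.05 0 0 -0.08 0;0.05 0 0 -0.12 0;0.05 0 0 -0.155 0;0.05 0 0 -0.175 0;0.05 0 0 -0.181 0;0.035 0 0 -0.181 0;0.015 0 0 -0.181 0;0.015 0 0 -0.181 0;0.015 0 0 -0.181 0;0.015 0 0 -0.181 0;0.015 0 0 -0.181 0", grip_force=40)

```text
time_s: 18.35
tool_pos: [0.4205, 0.2617, 0.0551]
ee_rot: [[0.0, 0.941, 0.338], [-0.001, 0.338, -0.941], [-1.0, 0.0, 0.001]]
force: [-3.5, -3.7, -2.1]
opening: 0.27
```

move_arm(rows="0.015 0.0002 -0.0005 0.0095 0;0.015 0.0006 -0.0016 0.0191 0;0.015 0.0015 -0.0043 0.0308 0;0.015 0.0027 -0.0076 0.0422 0;0.015 0.0044 -0.0123 0.0532 0;0.015 0.0064 -0.0179 0.0635 0;0.015 0.0088 -0.0246 0.0733 0;0.015 0.0115 -0.0319 0.0823 0;0.015 0.0145 -0.0402 0.0905 0;0.015 0.0177 -0.0491 0.0977 0;0.015 0.0212 -0.0588 0.104 0;0.015 0.0248 -0.0689 0.1092 0")

```text
time_s: 19.35
tool_pos: [0.4453, 0.1928, 0.1637]
ee_rot: [[-0.0, 0.941, 0.339], [0.002, 0.339, -0.941], [-1.0, 0.0, -0.001]]
force: [-2.6, 4.5, -11.7]
opening: 0.273
```

```bash
python3 shot.py q scene,305,150,475,315,3.6
```

```text
19.4 [0.4459 0.1914 0.1644] [ 0.4054 -0.0838 -0.1512  1.5025 -0.0001  1.6312] [-3.8481 -2.9415 -1.1587] 0.023321915376731957
[[ 0.0008  0.9411  0.3382]
 [ 0.0003  0.3382 -0.9411]
 [-1.      0.0009  0.    ]]
```

View pics/scene_q.png

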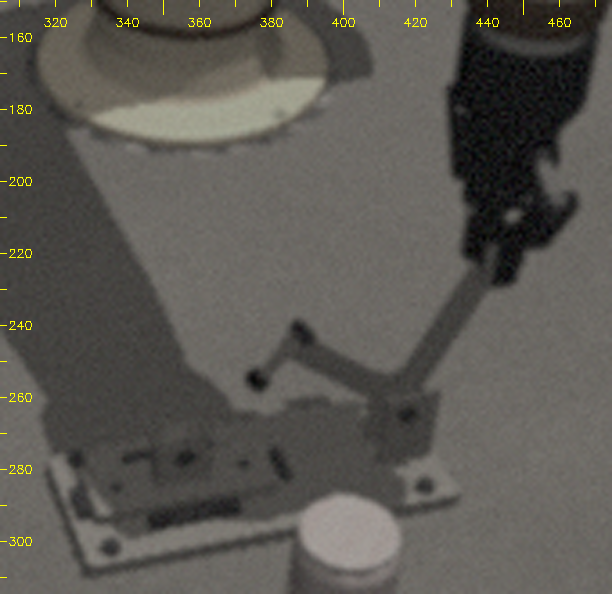

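Clamp swings with the knob, foot now at (376,255) above the bracket. On towards home.

move_arm(rows="0.015 0.0038 -0.0106 0.0041 0;0.015 0.0078 -0.0215 0.0071 0;0.015 0.0118 -0.0327 0.0089 0;0.015 0.0158 -0.0439 0.0095 0;0.015 0.0199 -0.0552 0.0089 0;0.015 0.0219 -0.0608 0.0082 0;0.015 0.0239 -0.0663 0.0071 0;0.015 0.0251 -0.0697 0.0064 0;0.015 0.0259 -0.0719 0.0058 0;0.015 0.0259 -0.0719 0.0058 0;0.015 0.0259 -0.0719 0.0058 0")

```text
time_s: 20.32
tool_pos: [0.4713, 0.1212, 0.17]
ee_rot: [[0.002, 0.941, 0.338], [0.001, 0.338, -0.941], [-1.0, 0.002, -0.0]]
force: [-5.2, 1.6, -0.1]
opening: 0.272
```

```bash
python3 shot.py r scene,305,150,475,315,3.6
```

```text
20.3667 [0.4713 0.1212 0.17  ] [ 0.2516 -0.0812 -0.138   1.5123  0.0003  1.4772] [-5.0636  0.1032  1.4988] 0.023003413604922193
[[ 0.0016  0.941   0.3384]
 [ 0.0008  0.3384 -0.941 ]
 [-1.      0.0017 -0.0002]]
```

View pics/scene_r.png

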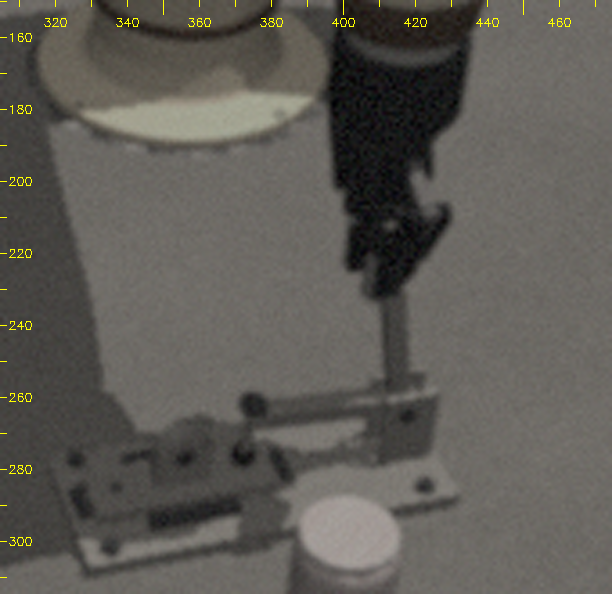

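Nearly home (foot at (372,276)), with no stop force yet. Pressing on in small steps.

move_arm(rows="0.015 0.0005 -0.0014 -0.0004 0;0.015 0.001 -0.0028 -0.0008 0;0.015 0.0015 -0.0042 -0.0011 0;0.015 0.0015 -0.0042 -0.0011 0")

```text
time_s: 20.7
tool_pos: [0.4727, 0.1174, 0.169]
ee_rot: [[0.001, 0.941, 0.339], [0.002, 0.339, -0.941], [-1.0, 0.002, -0.001]]
force: [-5.6, 3.3, 1.6]
opening: 0.274
```

move_arm(rows="0.015 0.0005 -0.0014 -0.0004 0;0.015 0.001 -0.0028 -0.0008 0;0.015 0.001 -0.0028 -0.0008 0")

```text
time_s: 20.95
tool_pos: [0.4737, 0.1147, 0.1682]
ee_rot: [[0.001, 0.941, 0.339], [0.002, 0.339, -0.941], [-1.0, 0.002, -0.001]]
force: [-6.5, 6.0, 2.0]
opening: 0.269
```

```bash
python3 shot.py s scene,345,190,445,315,4.8 top,130,190,340,310,3.7
```

```text
21.05 [0.4737 0.1148 0.1682] [ 0.237  -0.0796 -0.14    1.5087  0.0014  1.4619] [-5.9788  5.2945  1.2273] 0.023075977341886267
[[ 0.0014  0.9408  0.339 ]
 [ 0.0017  0.339  -0.9408]
 [-1.      0.0019 -0.0012]]
```

View pics/scene_s.png

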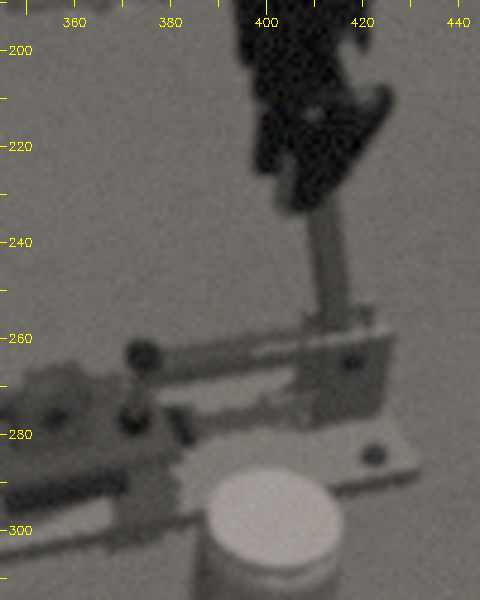

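Arm looks almost level; resistance is still only about 8 N. Firmer grip and further in small steps.

move_arm(rows="0.015 0 0 0 0;0.015 0.0005 -0.0014 -0.0004 0;0.015 0.001 -0.0028 -0.0008 0;0.015 0.001 -0.0028 -0.0008 0", grip_force=80)

```text
time_s: 21.38
tool_pos: [0.4744, 0.1126, 0.1677]
ee_rot: [[0.001, 0.941, 0.339], [0.004, 0.339, -0.941], [-1.0, 0.002, -0.003]]
force: [-6.7, 6.9, 4.3]
opening: 0.262
```

move_arm(rows="0.015 0.0005 -0.0014 -0.0004 0;0.015 0.001 -0.0028 -0.0008 0;0.015 0.001 -0.0028 -0.0008 0")

```text
time_s: 21.63
tool_pos: [0.4751, 0.1107, 0.167]
ee_rot: [[0.0, 0.94, 0.34], [0.006, 0.34, -0.94], [-1.0, 0.002, -0.005]]
force: [-10.8, 13.5, 5.2]
opening: 0.266
```

move_arm(rows="0.015 0.0005 -0.0014 -0.0004 0;0.015 0.001 -0.0028 -0.0008 0;0.015 0.001 -0.0028 -0.0008 0")

```text
time_s: 21.88
tool_pos: [0.4752, 0.1105, 0.1669]
ee_rot: [[-0.001, 0.94, 0.342], [0.012, 0.342, -0.94], [-1.0, 0.003, -0.011]]
force: [-17.4, 30.9, 10.9]
opening: 0.265
```

```bash
python3 shot.py t scene,345,190,445,315,4.8
```

```text
21.9333 [0.4753 0.1105 0.1669] [ 0.2221 -0.0783 -0.1413  1.5059  0.0114  1.4435] [-17.5283  30.156   11.7411] 0.022671093997988275
[[-0.0007  0.9396  0.3423]
 [ 0.0115  0.3423 -0.9395]
 [-0.9999  0.0033 -0.0111]]
```

View pics/scene_t.png

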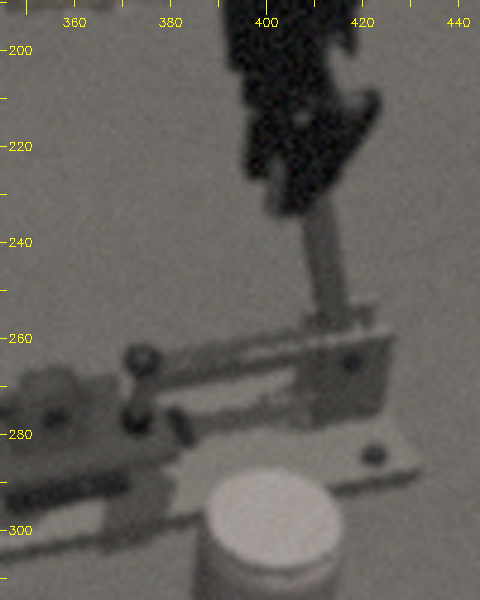

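Hard stop reached: 36 N with almost no further motion. Releasing and rising straight up.

move_arm(rows="0.03 0 0 0 0;0.045 0 0 0 0;0.05 0 0 0 0;0.05 0 0 0 0;0.05 0 0 0.015 0;0.05 0 0 0.04 0;0.05 0 0 0.08 0;0.05 0 0.03 0.11 0;0.05 0 0.07 0.11 0;0.05 0 0.11 0.11 0;0.05 0 0.15 0.11 0;0.05 0 0.15 0.11 0")

```text
time_s: 22.93
tool_pos: [0.4766, 0.2609, 0.2734]
ee_rot: [[-0.0, 0.94, 0.342], [0.001, 0.342, -0.94], [-1.0, 0.0, -0.001]]
force: [0.3, 0.4, -0.4]
opening: 0.582
```

```bash
python3 shot.py u scene,305,190,475,315,4.6 top,130,200,340,310,3.7
python3 - <<'E'
from h import *
crop(cv2.imread("pics/top_u_full.png")[:,:,::-1],190,205,340,305,5.2,"t_u.png")
E
```

```text
23.0333 [0.4767 0.2569 0.2738] [ 0.4945  0.0798  0.2242  1.7158 -0.0006  1.7178] [ 0.4636 -0.9971  0.0889] 0.049820069964571535
[[-0.0003  0.9402  0.3406]
 [-0.0008  0.3406 -0.9402]
 [-1.     -0.0005  0.0007]]
```

View pics/scene_u.png

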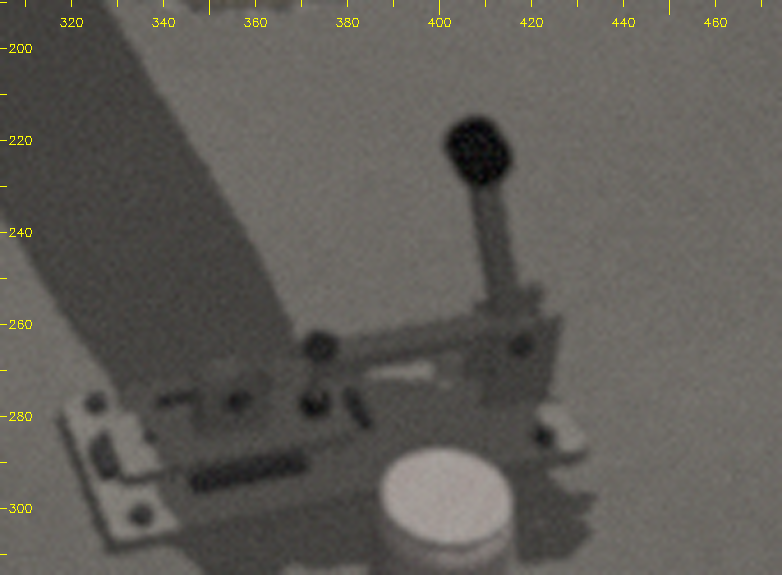

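View pics/t_u.png

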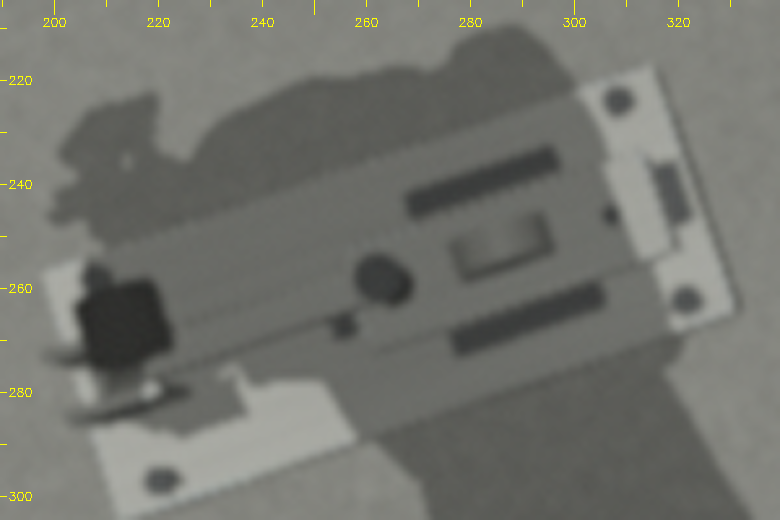

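View pics/scene_u_full.png

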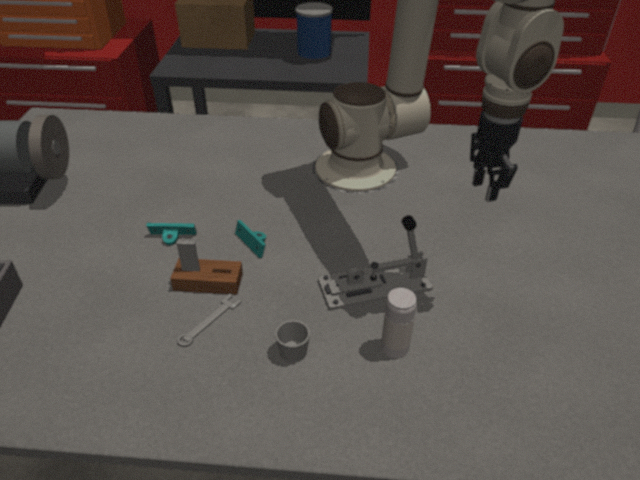

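```bash
python3 - <<'E'
from h import *
np.set_printoptions(precision=4,suppress=True)
a=np.radians(109.8);y=np.array([np.cos(a),np.sin(a)])
p,r=tri((408.4,222.5),(213.3,266.8));print(p,r,"local y",(p[:2]-[.5088,.0139])@y)
def knob(th,n): 
    f=th-.25; return np.r_[np.array(n)+y*(.143+.12*np.sin(f)),.055+.12*np.cos(f)]
for th in(0,.035,.1): print(th,proj("scene",knob(th,[.513,.0165])),proj("top",knob(th,[.5088,.0139])))
# reference: same for first picture angle
E
```

```text
[0.4712 0.1227 0.1689] [-0.7532  0.1217 -0.584   0.0129] local y 0.11511519694659868
0 [408.0188 222.7688] [213.6854 267.2137]
0.035 [409.8548 222.1073] [211.1958 267.982 ]
0.1 [413.2777 221.0138] [206.567  269.4408]
```

Knob at (408.4,222.5) in the scene and (213.3,266.8) in the top view matches the home position to within half a pixel. The foot is on the bracket at (374,277), and the bar, can, cup and wrench are where they began. Handing in.

```bash
python3 -c "
from station import *
print(finish_job()); print(sense()['time_s'])"
```

```text
the job is handed in; nothing more can be done
None
the job is handed in; nothing more can be done
```

The bracket is in the drilling fixture with the clamp home, and the job is handed in at about 23 s of the 72 s allowed; no verdict was reported.

- **What I did:** I took the bracket out of the rack and tipped it onto its flat back on the open bench, lug up. I then swung the clamp fully open by its knob, took the bracket again by the lug and set it between the rails and end stops. Last, I swung the clamp home by the knob.
- **Bracket seated:** the tool height at release was 12 mm above the grip height on the bench, which is the base plate's thickness. The top view showed the bracket between rails and stops, about 1 mm off centre by my measurement just before lowering.
- **Clamp home:** the force at the knob rose from 16 N to 36 N with only 0.2 mm more travel. The knob's image position matches home to within half a pixel (0.01 rad or less). The foot is down on the bracket, but I could not measure its force directly.
- **Left alone:** by eye, the plain bar, can, cup and wrench are where they started. The gripper was clear of everything at hand-in.
- **Disagreements:** the two cameras differed by 4 to 7 mm in places. I went by the top camera, corrected from the grips. The knob also slipped a few millimetres in the pads on the way home, so I relied on the stop force and the picture there.

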